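# Pack the dry panels into the travel crate and close it

### The arm

A 7-joint arm with a two-finger parallel gripper is mounted at the origin on the work surface. World frame = base frame: x ahead of the robot, y to its left, z up, the work surface at z = 0. Lengths are in m, angles in rad, forces in N, time in s.
With the tool pointing down it reaches from about 0.425 to 0.925 m from the base axis. Payload 6.8 kg.
Tool frame: the origin (TCP) lies on the centre line of the jaws, within the pads' length; the fingertips stand 14 mm ahead of it and the grasp point (between the pads) lies 5 mm behind it; z points along the fingers, y is the line along which they close (so a half turn about z gives the same grasp; the last joint's range is limited). The gripper opens to 85 mm and grips with 20 to 120 N. Pads are 22 mm wide; open, the fingers measure 114 mm over their backs; the gripper's body (76 mm by 85 mm) begins 54 mm behind the grasp point. The pads swing forward as they close: fully open they stand 13 mm farther back than shut.
Start: joints at [1.085, 0.477, 0.022, 1.555, -0.011, 1.109, -0.083], TCP at [0.249, -0.627, 0.245] pointing down, gripper open.
Joint ranges: [-2.96, 2.96], [-0.34, 2.1], [-1.41, 1.46], [0.24, 2.44], [-1.37, 4.51], [0.17, 1.92], [-2.96, 2.96]. Speed limits (rad/s): [2.39, 2.39, 3.14, 3.14, 3.14, 3.14, 3.14].

### API

Orientations are given as a unit quaternion [w, x, y, z].
In Python, from station import bot gives the robot as it stands. The module is installed in compiled form; this text tells all that it offers.
- The arm moves only by the tool drive_tool, never from a script. Its argument "commands" is a list of rows, each an object with "hand": the opening, from 0 (shut) to 1 (fully open); "translation": the shift along the world's x, y, z in mm, a list of three; "angular": the turn, a rotation vector about the world's x, y, z in rad, a list of three. In form: [{"hand": hand, "translation": [tx, ty, tz], "angular": [ax, ay, az]}, ...]. A call has 1 to 12 rows; each row is the pose to reach, as a shift and turn from the pose commanded when the call began; what a row does not reach only later rows make up. A row lasts 1/8 s, in which the tool goes at most 62.5 mm and 10.7 degrees, less where a joint would pass 70% of its speed; a pose out of reach is approached as far as the arm can. A call with a gripper value outside its range is refused whole. The fingers move at their own pace and stop on an object; "force" is the grip in N (left out, the last holds). Time passes only in rows, so rows that repeat a pose let the fingers close. It gives the time, the measured TCP pose, the force, the opening and the grip force at its end, in the units of the state.
- bot.get_obs(): the state, without advancing time (a new reading comes with each control period).
- bot.read_camera(name): name is "scene" or "top"; returns the picture (420x560x3 uint8, red, green, blue); there is no depth.
- bot.camera_model(name): a dict with "fx", "fy", "cx", "cy" (pixels), "view" (4x4, takes a point from world to camera coordinates). Camera axes: x right, y up, looking along -z (the intrinsics and any distortion apply to the point x, -y, -z); pixel columns grow to the right and rows downward; lengths in m; the calibration is good to about 2 mm. A picture is of the moment at which its call begins. camera_model takes no time and is no camera call.
- bot.hand_in(): hands the job in; it is judged then, once.
Trained networks look in the newest picture that a camera, given by its name, has taken for a name from the list of things; names that differ only in an ending like _2 or _b are one class to them, and where a whole thing is asked for, a point or a joint stands for the part that bears it (a point fixed in the world has none). Each returns a list of dicts, best first, with "score" (0 to 1); they miss things now and then, are a little off and sometimes report something else, mostly with a low value. They report only what shows in the picture. A call takes as long as a camera call. They do not tell look-alikes from the thing itself.
- bot.find_in(camera, query): "position" ([column, row] in pixels, amid what is visible of it).
- bot.outline_of(camera, query): "pixels" (420x560 bool, what is visible of it) and "position" ([column, row] in pixels, amid what is visible of it).
The state is a dict: "t": time; "q": joint angles; "joint_vel": joint speeds; "joint_torque": joint torques, N m; "eef_pos": TCP position; "tool_rot": TCP orientation; "contact_force": force on the tool from outside, world axes, zero at the start; "torque": the same for the moment, N m; "gripper_width": opening from 0.0 (shut) to 1.0 (fully open); "grasp_force": force on a finger pad.
Only numpy, scipy, OpenCV 4.12 (cv2) and the standard library are available. Lean on these libraries where they do the work, as an engineer would, in place of code of your own. Each camera call takes 0.05 s, during which the arm holds its last target. There are 200 camera calls.

### The job

Pack the dry painted panels for travel: lift the lid off the crate and lay it flat on the bench, then draw each panel straight up out of its slot in the wooden drying rack by its top edge and stand it upright, right down, in a slot of its own in the crate, without dropping or tipping over any. When all are in, put the lid back so that it sits fully home, and turn both catches straight in over it. Leave the paint tin, the brush jar and the tape measure where they are.

Things in the scene. Friction and masses are not known exactly. Their poses are not given: they have to be found in the camera images.
- rack: Wooden drying rack, fixed to the bench, 196 (x) x 160 (y) mm. Origin: centre of its underside. Four slots, 12 mm wide, in a row along its x at -69, -23, 23, 69 mm; panels stand across it, parallel to its yz plane. Base board 15 mm thick. Combs at y = +-56 to 68 mm hold the panels' side edges up to 80 mm above the bench, their roof-shaped tops reach 97 mm. Open at both x ends.
- crate: Plywood travel crate, fixed to the bench, 236 (x) x 160 (y) x 145 mm high, open on top, walls 9 mm. Origin: centre of its underside. Inner floor 12 mm up. Four slots for panels in a row along its x, at -69, -23, 23, 69 mm, across it (parallel to its yz plane). A wooden block outside the middle of each long wall carries a turn catch.
- crate_slot (a point): The crate's slot at x = +69 mm: middle of the slot on the inner floor, same axes as the crate; the others follow every 46 mm towards -x. Slots are 12 mm wide, in combs on the two long walls (142 mm between the walls, combs reach in to y = +-56 mm). Slots proper end 80 mm above the bench; above that 45 degree roof-shaped lead-ins rise to ridges at 97 mm.
- lid: Loose lift-off plywood lid, 0.3 kg, 236 (x) x 160 (y) mm, at first lying loose on the crate, both catches open. Origin: centre of its underside (foot of its battens). Board 8 to 17 mm above the origin; below it two cross battens at x = +-96 mm, 16 x 131 x 8 mm, fit inside the crate's walls with about 5 mm play. Seated on the rim either way round, its origin is 137 mm above the crate's.
- lid_handle (a point): Centre of the lid's red bridge handle, 47 mm above the lid's origin; x along the handle. Bar 112 mm long, 18 mm wide, 14 mm high (40 to 54 mm above the lid's origin), with a post 16 mm long under either end.
- catch_a (a joint): Steel turn catch on the crate's +y long side, vertical axis at crate (0, +103) mm. 0 rad: tongue straight in over the lid's edge; 1.57: parallel to the wall, towards the crate's +x, clear of the lid. Grows anticlockwise seen from above. Stays where left (friction 0.04 N m). Tongue 50 x 16 x 6 mm, underside 157 mm above the bench, 3 mm over a seated lid.
- catch_a_grip (a point): On catch_a's axis, 184 mm above the bench; x axis along the tongue. Here a brass wing to pinch, 34 mm long (along the tongue), 9 mm thick, stands on the tongue's root, from 163 to 187 mm above the bench.
- catch_b (a joint): The same catch on the crate's -y long side, axis at crate (0, -103) mm; 0 rad: tongue straight in over the lid's edge; 1.57: parallel to the wall, towards the crate's -x. Grows anticlockwise seen from above.
- catch_b_grip (a point): As catch_a_grip, on catch_b.
- paint_tin: Bystander: round paint tin, 84 mm across, 95 mm high. Origin: centre of its underside.
- brush_jar: Bystander: glass jar of brushes, 72 mm across, 100 mm high, the brushes up to 205 mm. Origin: centre of its underside.
- tape_measure: Bystander: yellow tape measure, 42 x 70 x 66 mm high. Origin: centre of its underside.
- panel1: Painted panel (blue with a yellow bar; may be absent), rigid board 130 mm wide (its y), 120 mm high (its z), 8 mm thick (its x), 0.1 kg, standing on edge in a slot of the rack. Origin: middle of its bottom edge; the top edge is 120 mm above.
- panel2: Painted panel (yellow with a red bar; may be absent), rigid board 130 mm wide (its y), 120 mm high (its z), 8 mm thick (its x), 0.1 kg, standing on edge in a slot of the rack. Origin: middle of its bottom edge; the top edge is 120 mm above.
- panel3: Painted panel (green with a black bar; may be absent), rigid board 130 mm wide (its y), 120 mm high (its z), 8 mm thick (its x), 0.1 kg, standing on edge in a slot of the rack. Origin: middle of its bottom edge; the top edge is 120 mm above.
- panel4: Painted panel (red with a white bar; may be absent), rigid board 130 mm wide (its y), 120 mm high (its z), 8 mm thick (its x), 0.1 kg, standing on edge in a slot of the rack. Origin: middle of its bottom edge; the top edge is 120 mm above.
Things that resemble listed ones, but are neither listed nor needed, are in the scene too. Leave any pink or purple look-alike of the panel1 alone.

How it is judged:
By the outcome, as a careful person would: the job done as asked, in the order asked, and still so for the second after the job is handed in, with the robot touching nothing.
Of panel1, panel2, panel3, panel4 only 2 to 4 are there at a start; the rules pass over those that are not, and their reading is None.
At some moment in a run one of lid may be knocked a few centimetres aside while the robot is not near it.
It also fails if it takes over 210 s, if anything falls off the work surface, if the arm or the gripper's body presses on something with over 40 N, if the wrist force passes 120 N, or if a joint passes its speed limit or range.

## Working session

There is one attempt and no reset: what is moved stays moved. The work goes in short steps, Python scripts to look and compute and a tool call to move; the robot and the scene stay as the last step left them, time stands still between calls to the robot, and variables do not carry over. Pictures are saved under pics/ and viewed, at most 14 in all, crops included, and the job is handed in when it is done.

Besides the shell and the picture viewer there is one more tool, called after "Emit:" as a command line: name --argument value ..., lists and objects as JSON in quotes. drive_tool: Moves the arm, as the interface text tells. Its arguments: {"type":"object","properties":{"commands":{"type":"array","items":{"type":"object","properties":{"hand":{"type":"number"},"translation":{"type":"array","items":{"type":"number"}},"angular":{"type":"array","items":{"type":"number"}}}}},"force":{"type":"number"}},"required":["commands"]}

```bash
mkdir -p pics
python3 - <<'E'
from station import bot
import cv2,numpy as np
for c in("scene","top"):
    im=bot.read_camera(c); cv2.imwrite(f"pics/{c}0.png",im[:,:,::-1])
    m=bot.camera_model(c); print(c,{k:(np.round(v,3).tolist()) for k,v in m.items()})
    for q in("rack","crate","lid","lid_handle","catch_a","catch_a_grip","panel1","panel2","panel3","panel4","paint_tin","brush_jar","tape_measure"):
        print(q,[(np.round(d["position"]).tolist(),round(d["score"],2)) for d in bot.find_in(c,q)])
o=bot.get_obs();print(o)
E
```

```text
scene {'fx': 460.6, 'fy': 460.6, 'cx': 281.706, 'cy': 207.956, 'view': [[0.197, 0.98, 0.0, -0.087], [-0.837, 0.168, 0.52, 0.369], [0.51, -0.103, 0.854, -1.754], [0.0, 0.0, 0.0, 1.0]]}
rack [([204.0, 250.0], 0.62), ([363.0, 214.0], 0.16)]
crate [([366.0, 214.0], 0.6)]
lid [([381.0, 278.0], 0.67), ([376.0, 182.0], 0.66)]
lid_handle [([376.0, 180.0], 0.66)]
catch_a [([407.0, 170.0], 0.71)]
catch_a_grip [([410.0, 169.0], 0.49)]
panel1 [([184.0, 205.0], 0.92), ([180.0, 216.0], 0.86), ([182.0, 248.0], 0.83), ([122.0, 241.0], 0.78), ([153.0, 178.0], 0.73)]
panel2 [([184.0, 205.0], 0.92), ([180.0, 216.0], 0.86), ([182.0, 248.0], 0.83), ([122.0, 241.0], 0.78), ([153.0, 178.0], 0.73)]
panel3 [([184.0, 205.0], 0.92), ([180.0, 216.0], 0.86), ([182.0, 248.0], 0.83), ([122.0, 241.0], 0.78), ([153.0, 178.0], 0.73)]
panel4 [([184.0, 205.0], 0.92), ([180.0, 216.0], 0.86), ([182.0, 248.0], 0.83), ([122.0, 241.0], 0.78), ([153.0, 178.0], 0.73)]
paint_tin [([383.0, 277.0], 0.96)]
brush_jar [([231.0, 300.0], 0.86)]
tape_measure [([312.0, 296.0], 0.97)]
top {'fx': 541.175, 'fy': 541.175, 'cx': 274.829, 'c
[... 1191 characters left out ...]
ray([ 1.08489212,  0.47704584,  0.02237314,  1.55541055, -0.0115043 ,
        1.10930443, -0.08308527]), 'joint_vel': array([ 0.00179384, -0.00212341, -0.00148788, -0.00038111,  0.00041979,
       -0.00143808, -0.00022916]), 'joint_torque': array([ 3.51488943e-04, -5.96319437e+01,  1.60662655e+00, -2.81542271e+01,
        1.24701197e-02,  1.63689816e-03,  9.74858381e-06]), 'eef_pos': array([ 0.24901844, -0.62739431,  0.24527216]), 'tool_rot': array([-2.30113724e-05,  9.82209539e-01,  1.87788236e-01,  8.36103018e-06]), 'contact_force': array([-0.24509158, -0.80567367,  0.14798532]), 'torque': array([0.02242136, 0.04361311, 0.04560397]), 'grasp_force': 0.0, 'gripper_width': 0.9981784505172887}
```

View pics/scene0.png

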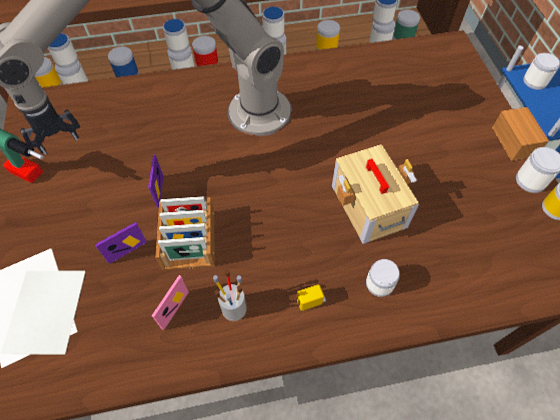

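View pics/top0.png

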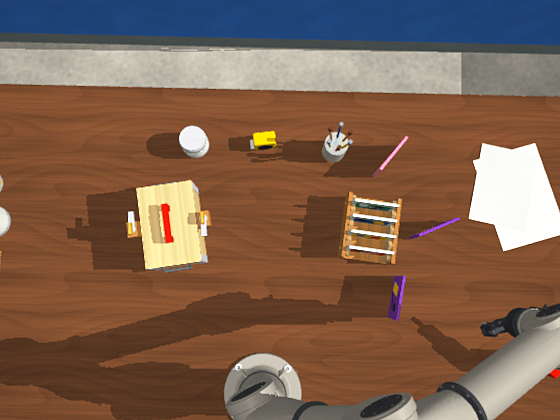

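The scene shows four panels in the rack, centred near (184,232): red-white, yellow-red, blue-yellow and green-black. The look-alikes are two purple panels at (155,180) and (122,243), and a pink one at (171,303). The crate is at (375,190) with the red handle at (377,176). In the top view the rack is at (371,228) and the crate at (172,224). I'll check both in a close crop.

```bash
cat > h.py <<'E'
from station import bot
import cv2,numpy as np
def proj(c,P):
    m=bot.camera_model(c);V=np.array(m["view"]);P=np.atleast_2d(P)
    p=P@V[:3,:3].T+V[:3,3]
    return np.c_[m["cx"]+m["fx"]*p[:,0]/-p[:,2], m["cy"]+m["fy"]*-p[:,1]/-p[:,2]]
def ray(c,uv,z):
    m=bot.camera_model(c);V=np.array(m["view"]);R,t=V[:3,:3],V[:3,3]
    d=R.T@np.array([(uv[0]-m["cx"])/m["fx"],-(uv[1]-m["cy"])/m["fy"],-1]);o=-R.T@t
    return o+d*(z-o[2])/d[2]
def crop(c,x0,y0,w,h,s,im=None):
    im=bot.read_camera(c) if im is None else im
    return cv2.resize(im[y0:y0+h,x0:x0+w],None,fx=s,fy=s,interpolation=cv2.INTER_CUBIC)[:,:,::-1]
def pose(x,y,a,P):
    P=np.atleast_2d(P);c,s=np.cos(a),np.sin(a)
    return P@np.array([[c,s,0],[-s,c,0],[0,0,1]])+[x,y,0]
E
python3 - <<'E'
from h import *
a=np.hstack([crop("top",120,165,100,110,4),crop("top",335,180,100,110,4)])
cv2.imwrite("pics/c1.png",a)
b=np.hstack([crop("scene",325,140,100,110,4),crop("scene",145,185,100,110,4)])
cv2.imwrite("pics/c2.png",b)
E
```

```text
(no output)
```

View pics/c1.png

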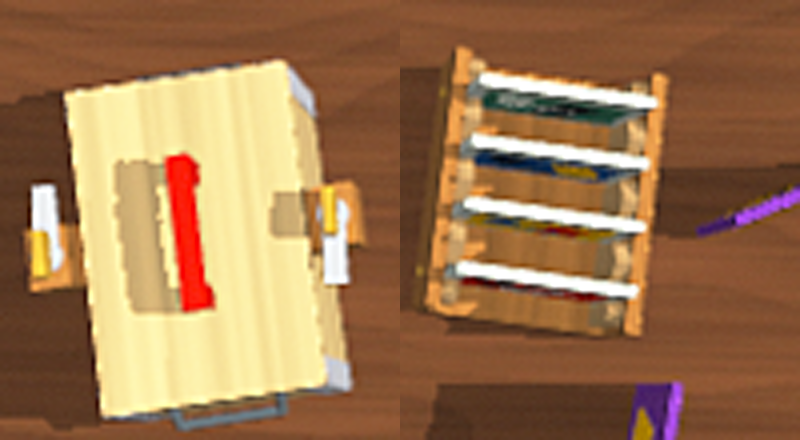

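View pics/c2.png

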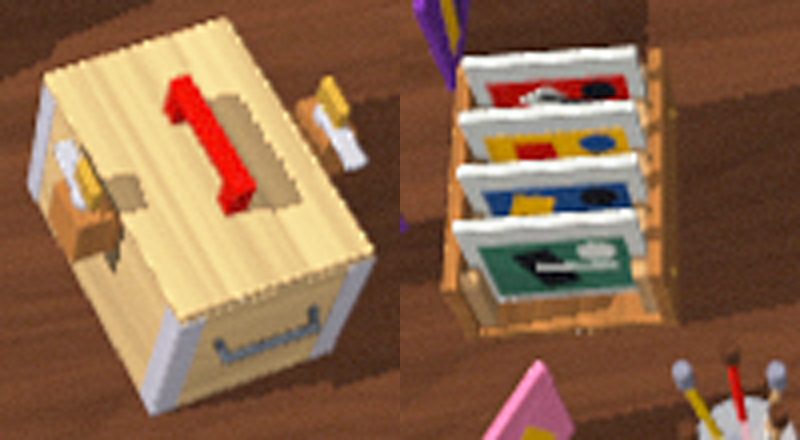

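```bash
cat > fit.py <<'E'
from h import *
from scipy.optimize import least_squares
def px(p,x0,y0): return (np.array(p,float)+.5)/4-.5+[x0,y0]
T=lambda p:px(p,120,165); S=lambda p:px(p,325,140)
H=lambda x,y,z:[x/1e3,y/1e3,z/1e3]
def fit(obs,g):
    f=lambda v:np.concatenate([(proj(c,pose(*v,P))[0]-uv) for c,P,uv in obs])
    r=least_squares(f,g,loss="soft_l1");print(np.round(r.x,4),"resid",np.round(f(r.x).reshape(-1,2),1).tolist());return r.x
lid=[("top",H(118,80,154),T((66,93))),("top",H(118,-80,154),T((283,62))),("top",H(-118,-80,154),T((326,388))),("top",H(-118,80,154),T((104,418))),
("scene",H(-118,-80,154),S((45,74))),("scene",H(-118,80,154),S((225,18))),("scene",H(118,80,154),S((373,253))),("scene",H(118,-80,154),S((178,320)))]
g=[*ray("top",(169,222),.18)[:2],.1]
print("lid");fit(lid,g)
cr=[("scene",H(118,-80,0),S((152,412))),("scene",H(118,80,0),S((330,352))),("scene",H(-118,-80,0),S((30,188))),
 ("top",H(-118,-80,0),T((350,390))) ,("top",H(118,-80,0),T((312,113)))]
print("crate base");fit(cr,g)
S2=lambda p:px((p[0]-400,p[1]),145,185);T2=lambda p:px((p[0]-400,p[1]),335,180)
rows={"green":((482,80),(655,102),(455,225),(640,213)),"blue":((470,140),(648,162),(460,168),(637,158)),"yellow":((465,202),(645,228),(462,115),(632,103)),"red":((458,266),(635,292),(465,62),(635,50))}
al=[]
for i,(n,(a,b,c,d)) in enumerate(rows.items()):
    o=[("top",H(0,65,135),T2(a)),("top",H(0,-65,135),T2(b)),("scene",H(0,-65,135),S2(c)),("scene",H(0,65,135),S2(d))]
    print(n);fit(o,[.58,-.3,0]); al+=[(c,[P[0]+.069-.046*i,*P[1:]],u) for c,P,u in o]
print("rack");fit(al,[.58,-.3,0])
for n,u in(("purple",(397,297)),("jar",(336,148)),("tin",(193,142)),("tape",(264,140))): print(n,np.round(ray("top",u,.06),3))
o=bot.get_obs();from scipy.spatial.transform import Rotation as R
w,x,y,z=o["tool_rot"];print(np.round(R.from_quat([x,y,z,w]).as_matrix(),3))
E
python3 fit.py
```

```text
lid
[0.4896 0.2805 0.1667] resid [[-0.2, -0.1], [0.4, -0.2], [-0.2, -0.8], [-0.6, -0.2], [-0.7, 0.0], [-0.0, -0.2], [-0.1, -0.6], [-0.1, -0.5]]
crate base
[0.4895 0.2839 0.1695] resid [[-0.4, 0.5], [-0.4, -0.3], [-0.5, -1.0], [-0.5, 0.2], [-0.6, -4.2]]
green
[ 0.5685 -0.3193 -0.1129] resid [[-1.3, -0.1], [-0.3, 0.4], [-0.4, 0.4], [-0.9, -0.0]]
blue
[ 0.5237 -0.3138 -0.1151] resid [[-0.3, 0.0], [-0.4, 0.6], [-0.6, 0.8], [0.1, 0.1]]
yellow
[ 0.4772 -0.3111 -0.1208] resid [[0.0, 0.3], [-0.5, 0.2], [-1.2, 0.3], [0.5, 0.3]]
red
[ 0.4309 -0.3048 -0.1204] resid [[-0.5, 0.2], [-0.1, 0.2], [-0.7, 0.2], [0.2, 0.3]]
rack
[ 0.5    -0.3122 -0.1117] resid [[-1.1, -0.1], [-0.1, 0.3], [-0.6, 0.5], [-1.0, 0.0], [0.1, 0.4], [-0.0, 0.8], [-1.0, 0.7], [-0.3, -0.2], [-0.5, 0.5], [-1.0, -0.0], [-0.7, 0.3], [1.0, 0.1], [-0.6, 0.2], [-0.2, -0.2], [-0.6, 0.5], [0.3, 0.3]]
purple [ 0.295 -0.396  0.06 ]
jar [ 0.747 -0.21   0.06 ]
tin [0.756 0.235 0.06 ]
tape [0.767 0.014 0.06 ]
[[ 0.929  0.369  0.   ]
 [ 0.369 -0.929  0.   ]
 [ 0.     0.    -1.   ]]
```

Only one red bridge handle exists, at top (169,222). The crop confirms the four genuine panels in the rack, with the purple and pink ones outside it, and both catches open. The lid fit is (0.490, 0.281, yaw 0.167) and the rack fit is (0.500, -0.312, yaw -0.115). Sizes and residuals are consistent. I'll go to the lid now.

Emit:
drive_tool --commands '[{"hand":1,"translation":[20,20,105],"angular":[0,0,0.1]},{"hand":1,"translation":[301,377,105],"angular":[0,0,1.2]},{"hand":1,"translation":[301,377,105],"angular":[0,0,1.2]},{"hand":1,"translation":[301,377,105],"angular":[0,0,1.2]},{"hand":1,"translation":[301,377,105],"angular":[0,0,1.2]},{"hand":1,"translation":[301,377,105],"angular":[0,0,1.2]},{"hand":1,"translation":[301,377,105],"angular":[0,0,1.2]},{"hand":1,"translation":[301,377,105],"angular":[0,0,1.2]},{"hand":1,"translation":[301,377,105],"angular":[0,0,1.2]},{"hand":1,"translation":[301,377,105],"angular":[0,0,1.2]},{"hand":1,"translation":[301,377,105],"angular":[0,0,1.2]},{"hand":1,"translation":[301,377,105],"angular":[0,0,1.2]}]' --force 60

```text
t: 3.1
eef_pos: [0.549, -0.2522, 0.3501]
tool_rot: [-0.0, 0.706, 0.709, -0.0]
contact_force: [0.7, 0.4, 0.5]
gripper_width: 0.998
grasp_force: 0.0
```

Emit:
drive_tool --commands '[{"hand":1,"translation":[-60,531,-70],"angular":[0,0,1.73]},{"hand":1,"translation":[-60,531,-70],"angular":[0,0,1.73]},{"hand":1,"translation":[-60,531,-70],"angular":[0,0,1.73]},{"hand":1,"translation":[-60,531,-70],"angular":[0,0,1.73]},{"hand":1,"translation":[-60,531,-70],"angular":[0,0,1.73]},{"hand":1,"translation":[-60,531,-70],"angular":[0,0,1.73]},{"hand":1,"translation":[-60,531,-70],"angular":[0,0,1.73]},{"hand":1,"translation":[-60,531,-70],"angular":[0,0,1.73]},{"hand":1,"translation":[-60,531,-70],"angular":[0,0,1.73]},{"hand":1,"translation":[-60,531,-70],"angular":[0,0,1.73]},{"hand":1,"translation":[-60,531,-70],"angular":[0,0,1.73]},{"hand":1,"translation":[-60,531,-70],"angular":[0,0,1.73]}]'

```text
t: 4.6
eef_pos: [0.4906, 0.2792, 0.2802]
tool_rot: [0.0, -0.081, 0.997, -0.0]
contact_force: [0.2, -0.9, 0.1]
gripper_width: 0.998
grasp_force: 0.0
```

```bash
cat > st.py <<'E'
from h import *
from scipy.spatial.transform import Rotation as R
def st():
    o=bot.get_obs();w,x,y,z=o["tool_rot"];M=R.from_quat([x,y,z,w]).as_matrix()
    print("t",round(o["t"],2),"pos",np.round(o["eef_pos"]*1e3,1),"yaw_y",round(np.arctan2(M[1,1],M[0,1]),4),"zax",np.round(M[:,2],3),"q",np.round(o["q"],2),"F",np.round(o["contact_force"],1),"w",round(o["gripper_width"]*85,1))
if __name__=="__main__": st()
E
python3 - <<'E'
from st import *
st()
cv2.imwrite("pics/d1.png",crop("scene",300,100,140,150,4))
E
```

```text
t 4.6 pos [490.6 279.2 280.2] yaw_y 1.7337 zax [ 0.    -0.001 -1.   ] q [ 0.07  0.4  -0.9   1.74  0.34  1.17  0.81] F [ 0.2 -0.9  0.1] w 84.8
```

View pics/d1.png

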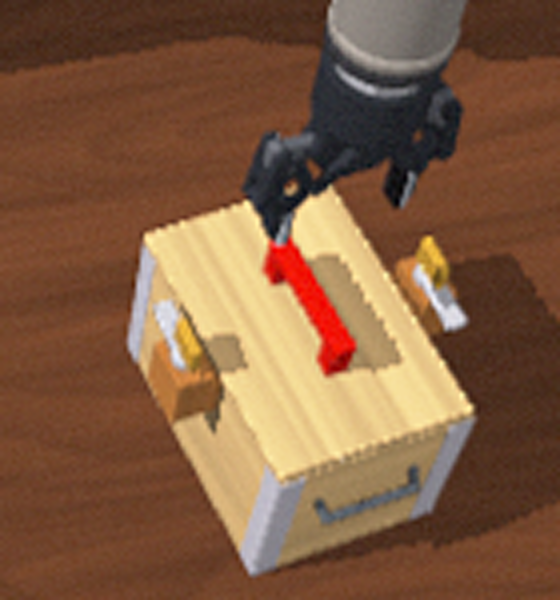

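The open gripper is above the handle, with its jaws straddling it at crop (340,215), and the lid hasn't moved. Next I descend and grip.

Emit:
drive_tool --commands '[{"hand":1,"translation":[0,0,-50],"angular":[0,0,0]},{"hand":1,"translation":[0,0,-90],"angular":[0,0,0]},{"hand":1,"translation":[0,0,-101],"angular":[0,0,0]},{"hand":0,"translation":[0,0,-101],"angular":[0,0,0]},{"hand":0,"translation":[0,0,-101],"angular":[0,0,0]},{"hand":0,"translation":[0,0,-101],"angular":[0,0,0]},{"hand":0,"translation":[0,0,-101],"angular":[0,0,0]},{"hand":0,"translation":[0,0,-101],"angular":[0,0,0]},{"hand":0,"translation":[0,0,-101],"angular":[0,0,0]},{"hand":0,"translation":[0,0,-101],"angular":[0,0,0]},{"hand":0,"translation":[0,0,-101],"angular":[0,0,0]},{"hand":0,"translation":[0,0,-101],"angular":[0,0,0]}]'

```text
t: 6.15
eef_pos: [0.4906, 0.281, 0.1805]
tool_rot: [0.001, -0.083, 0.997, 0.0]
contact_force: [-0.8, -1.5, 6.0]
gripper_width: 0.197
grasp_force: 59.7
```

Emit:
drive_tool --commands '[{"hand":0,"translation":[0,0,15],"angular":[0,0,0]},{"hand":0,"translation":[0,0,40],"angular":[0,0,0]},{"hand":0,"translation":[0,0,70],"angular":[0,0,0]},{"hand":0,"translation":[0,0,100],"angular":[0,0,0]},{"hand":0,"translation":[10,-50,100],"angular":[0,0,-0.03]},{"hand":0,"translation":[20,-100,100],"angular":[0,0,-0.06]},{"hand":0,"translation":[30,-150,100],"angular":[0,0,-0.09]},{"hand":0,"translation":[40,-200,100],"angular":[0,0,-0.12]},{"hand":0,"translation":[50,-250,100],"angular":[0,0,-0.15]},{"hand":0,"translation":[60,-290,100],"angular":[0,0,-0.167]},{"hand":0,"translation":[60,-311,90],"angular":[0,0,-0.167]},{"hand":0,"translation":[60,-311,50],"angular":[0,0,-0.167]}]'

```text
t: 7.65
eef_pos: [0.5512, -0.032, 0.2303]
tool_rot: [0.002, 0.002, 1.0, -0.0]
contact_force: [-0.4, 0.8, -3.3]
gripper_width: 0.194
grasp_force: 59.1
```

Emit:
drive_tool --commands '[{"hand":0,"translation":[0,0,-50],"angular":[0,0,0]},{"hand":0,"translation":[0,0,-100],"angular":[0,0,0]},{"hand":0,"translation":[0,0,-140],"angular":[0,0,0]},{"hand":0,"translation":[0,0,-165],"angular":[0,0,0]},{"hand":0,"translation":[0,0,-175],"angular":[0,0,0]},{"hand":0,"translation":[0,0,-180],"angular":[0,0,0]},{"hand":0,"translation":[0,0,-180],"angular":[0,0,0]}]'

```text
t: 8.52
eef_pos: [0.5504, -0.0301, 0.05]
tool_rot: [0.0, 0.0, 1.0, 0.0]
contact_force: [0.8, 0.7, -2.5]
gripper_width: 0.196
grasp_force: 59.0
```

Run:
```python
from st import *
st()
a=crop("scene",170,110,270,160,2.9);cv2.imwrite("pics/d2.png",a)
```

```text
t 8.53 pos [550.4 -30.1  50. ] yaw_y 1.5703 zax [ 0.001  0.    -1.   ] q [ 0.43  0.62 -0.63  1.96  0.54  0.73  1.04] F [ 0.8  0.7 -2.5] w 16.7
```

View pics/d2.png

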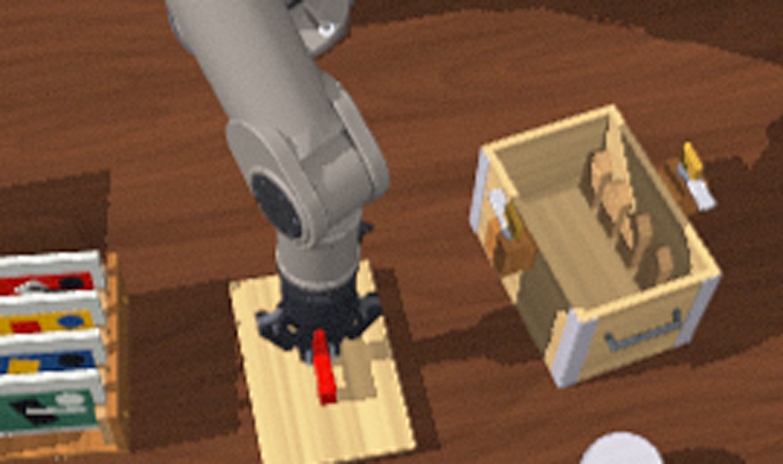

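The lid hangs level just above the bench between rack and crate, and the crate is open. I'll set it down, release, and rise.

Emit:
drive_tool --commands '[{"hand":0,"translation":[0,0,-3],"angular":[0,0,0]},{"hand":0,"translation":[0,0,-6],"angular":[0,0,0]},{"hand":0,"translation":[0,0,-8],"angular":[0,0,0]},{"hand":0,"translation":[0,0,-8],"angular":[0,0,0]}]'

```text
t: 9.07
eef_pos: [0.5503, -0.0306, 0.0434]
tool_rot: [0.0, 0.001, 1.0, -0.001]
contact_force: [-7.5, -1.4, 19.7]
gripper_width: 0.198
grasp_force: 62.2
```

Emit:
drive_tool --commands '[{"hand":1,"translation":[0,0,0],"angular":[0,0,0]},{"hand":1,"translation":[0,0,0],"angular":[0,0,0]},{"hand":1,"translation":[0,0,0],"angular":[0,0,0]},{"hand":1,"translation":[0,0,0],"angular":[0,0,0]},{"hand":1,"translation":[0,0,0],"angular":[0,0,0]},{"hand":1,"translation":[0,0,60],"angular":[0,0,0]},{"hand":1,"translation":[0,0,120],"angular":[0,0,0]},{"hand":0.35,"translation":[0,0,180],"angular":[0,0,0]},{"hand":0.35,"translation":[0,0,240],"angular":[0,0,0]},{"hand":0.35,"translation":[0,0,299],"angular":[0,0,0]},{"hand":0.35,"translation":[0,0,299],"angular":[0,0,0]}]'

```text
t: 10.45
eef_pos: [0.5523, -0.0296, 0.3454]
tool_rot: [0.005, 0.0, 1.0, -0.0]
contact_force: [0.5, -0.4, -1.1]
gripper_width: 0.352
grasp_force: 0.0
```

Emit:
drive_tool --commands '[{"hand":0.35,"translation":[-60,-138,-40],"angular":[0,0,-0.9]},{"hand":0.35,"translation":[-119,-275,-90],"angular":[0,0,-1.688]},{"hand":0.35,"translation":[-119,-275,-90],"angular":[0,0,-1.688]},{"hand":0.35,"translation":[-119,-275,-90],"angular":[0,0,-1.688]},{"hand":0.35,"translation":[-119,-275,-90],"angular":[0,0,-1.688]},{"hand":0.35,"translation":[-119,-275,-90],"angular":[0,0,-1.688]},{"hand":0.35,"translation":[-119,-275,-90],"angular":[0,0,-1.688]},{"hand":0.35,"translation":[-119,-275,-90],"angular":[0,0,-1.688]},{"hand":0.35,"translation":[-119,-275,-90],"angular":[0,0,-1.688]},{"hand":0.35,"translation":[-119,-275,-90],"angular":[0,0,-1.688]},{"hand":0.35,"translation":[-119,-275,-90],"angular":[0,0,-1.688]},{"hand":0.35,"translation":[-119,-275,-90],"angular":[0,0,-1.688]}]'

```text
t: 11.95
eef_pos: [0.4309, -0.3053, 0.2501]
tool_rot: [-0.0, 0.747, 0.665, -0.0]
contact_force: [0.7, 0.2, -0.5]
gripper_width: 0.346
grasp_force: 0.0
```

Run:
```python
from st import *
st()
a=np.vstack([np.hstack([crop("top",120,165,100,100,4),crop("scene",325,140,100,100,4)]),np.hstack([crop("scene",145,165,100,50,4),crop("top",335,230,100,50,4)])])
cv2.imwrite("pics/e1.png",a)
```

```text
t 11.95 pos [ 430.9 -305.3  250.1] yaw_y -0.116 zax [-0.  0. -1.] q [ 0.84  0.26 -0.4   1.88  0.12  1.03  0.27] F [ 0.7  0.2 -0.5] w 29.4
```

View pics/e1.png

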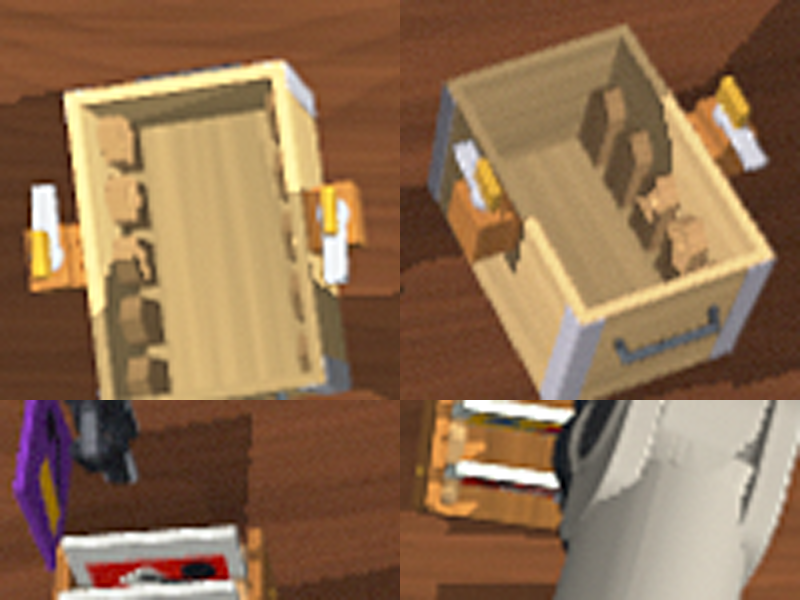

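```bash
sed '/^lid=/,$d' fit.py > fb.py
python3 - <<'E'
from fb import *
o=[("top",H(118,80,145),T((65,93))),("top",H(118,-80,145),T((284,62))),("top",H(-118,-80,145),T((325,386))),
("scene",H(-118,-80,145),S((46,82))),("scene",H(-118,80,145),S((228,26))),("scene",H(118,80,145),S((375,258))),("scene",H(118,-80,145),S((181,322))),
("scene",H(118,-80,0),S((152,412))),("scene",H(118,80,0),S((330,352))),("scene",H(-118,-80,0),S((30,188)))]
v=fit(o,[.49,.28,.16])
for x in(-69,-23,23,69): print(x,np.round(pose(*v,H(x,0,0))*1e3,1))
E
```

```text
[0.4905 0.284  0.1662] resid [[-0.3, 0.0], [-0.5, 0.1], [-0.7, -0.5], [-0.1, -0.2], [-0.2, -0.3], [-0.2, -0.1], [-0.2, 0.6], [-0.4, 0.8], [-0.3, 0.0], [-0.3, -0.8]]
-69 [[422.5 272.6   0. ]]
-23 [[467.8 280.2   0. ]]
23 [[513.2 287.8   0. ]]
69 [[558.6 295.4   0. ]]
```

Emit:
drive_tool --commands '[{"hand":0.35,"translation":[0,0,-60],"angular":[0,0,0]},{"hand":0.35,"translation":[0,0,-100],"angular":[0,0,0]},{"hand":0.35,"translation":[0,0,-130],"angular":[0,0,0]},{"hand":0.35,"translation":[0,0,-130],"angular":[0,0,0]},{"hand":0,"translation":[0,0,-130],"angular":[0,0,0]},{"hand":0,"translation":[0,0,-130],"angular":[0,0,0]},{"hand":0,"translation":[0,0,-130],"angular":[0,0,0]},{"hand":0,"translation":[0,0,-130],"angular":[0,0,0]},{"hand":0,"translation":[0,0,-130],"angular":[0,0,0]}]' --force 40

```text
t: 13.28
eef_pos: [0.432, -0.306, 0.1218]
tool_rot: [0.001, 0.748, 0.664, 0.0]
contact_force: [0.3, -0.3, 5.8]
gripper_width: 0.09
grasp_force: 42.0
```

Emit:
drive_tool --commands '[{"hand":0,"translation":[0,0,20],"angular":[0,0,0]},{"hand":0,"translation":[0,0,60],"angular":[0,0,0]},{"hand":0,"translation":[0,0,110],"angular":[0,0,0]},{"hand":0,"translation":[0,0,160],"angular":[0,0,0]},{"hand":0,"translation":[0,0,210],"angular":[0,0,0]},{"hand":0,"translation":[20,50,210],"angular":[0,0,0.03]},{"hand":0,"translation":[40,100,210],"angular":[0,0,0.06]},{"hand":0,"translation":[60,150,210],"angular":[0,0,0.08]},{"hand":0,"translation":[75,200,210],"angular":[0,0,0.11]},{"hand":0,"translation":[85,250,210],"angular":[0,0,0.13]},{"hand":0,"translation":[90,305,210],"angular":[0,0,0.15]},{"hand":0,"translation":[85,360,210],"angular":[0,0,0.17]}]'

```text
t: 14.78
eef_pos: [0.516, 0.0562, 0.3305]
tool_rot: [0.0, 0.688, 0.725, 0.0]
contact_force: [0.3, -0.2, -1.6]
gripper_width: 0.083
grasp_force: 40.8
```

Emit:
drive_tool --commands '[{"hand":0,"translation":[-15,55,0],"angular":[0,0,0.02]},{"hand":0,"translation":[-35,105,0],"angular":[0,0,0.05]},{"hand":0,"translation":[-55,155,0],"angular":[0,0,0.08]},{"hand":0,"translation":[-80,200,0],"angular":[0,0,0.1]},{"hand":0,"translation":[-93.5,217.6,0],"angular":[0,0,0.112]},{"hand":0,"translation":[-93.5,217.6,0],"angular":[0,0,0.112]},{"hand":0,"translation":[-93.5,217.6,-50],"angular":[0,0,0.112]},{"hand":0,"translation":[-93.5,217.6,-70],"angular":[0,0,0.112]},{"hand":0,"translation":[-93.5,217.6,-70],"angular":[0,0,0.112]}]'

```text
t: 15.9
eef_pos: [0.4229, 0.2696, 0.2588]
tool_rot: [-0.0, 0.648, 0.762, -0.002]
contact_force: [-0.1, -0.3, -0.9]
gripper_width: 0.087
grasp_force: 40.7
```

Run:
```python
from st import *
st()
a=np.hstack([crop("top",120,165,100,110,4),crop("scene",325,120,100,110,4)])
cv2.imwrite("pics/e2.png",a)
```

```text
t 15.9 pos [422.9 269.6 258.8] yaw_y 0.161 zax [-0.003 -0.003 -1.   ] q [ 0.01  0.28 -0.83  1.9   0.23  1.07 -0.75] F [-0.1 -0.3 -0.9] w 7.4
```

View pics/e2.png

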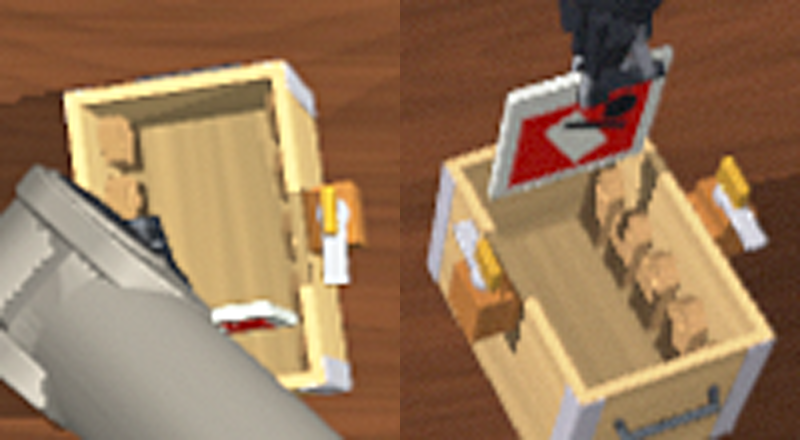

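The red panel hangs upright over the crate, with its bottom corners at scene-crop (495,195) and (638,150). I'll compare that with the prediction.

Run:
```python
from fb import *
o=[("scene",H(0,-65,274),px((107,95),325,120)),("scene",H(0,65,274),px((270,50),325,120)),("scene",H(0,65,154),px((238,150),325,120)),("scene",H(0,-65,154),px((95,195),325,120)),("top",H(0,-65,274),px((296,318),120,165))]
fit(o,[.42,.27,.16])
from st import st;st()
```

```text
[0.4216 0.2693 0.1266] resid [[-0.4, -0.3], [-0.1, -0.1], [0.1, 0.1], [-2.4, -0.4], [-6.7, -1.5]]
t 16.0 pos [423.6 271.4 261. ] yaw_y 0.1619 zax [ 0.001  0.    -1.   ] q [ 0.01  0.27 -0.83  1.9   0.23  1.07 -0.75] F [ 0.8  0.7 -1.9] w 6.9
```

Emit:
drive_tool --commands '[{"hand":0,"translation":[0,0,-30],"angular":[0,0,0]},{"hand":0,"translation":[0,0,-55],"angular":[0,0,0]},{"hand":0,"translation":[0,0,-65],"angular":[0,0,0]},{"hand":0,"translation":[0,0,-75],"angular":[0,0,0]},{"hand":0,"translation":[0,0,-85],"angular":[0,0,0]}]'

```text
t: 16.62
eef_pos: [0.4232, 0.2726, 0.1757]
tool_rot: [0.0, 0.647, 0.763, 0.001]
contact_force: [0.2, -0.2, -0.9]
gripper_width: 0.084
grasp_force: 40.7
```

Emit:
drive_tool --commands '[{"hand":0,"translation":[0,0,-15],"angular":[0,0,0]},{"hand":0,"translation":[0,0,-30],"angular":[0,0,0]},{"hand":0,"translation":[0,0,-45],"angular":[0,0,0]},{"hand":0,"translation":[0,0,-52],"angular":[0,0,0]},{"hand":0,"translation":[0,0,-56],"angular":[0,0,0]},{"hand":0,"translation":[0,0,-56],"angular":[0,0,0]}]'

```text
t: 17.38
eef_pos: [0.4227, 0.2725, 0.1194]
tool_rot: [-0.0, 0.647, 0.763, 0.0]
contact_force: [0.8, 0.2, -1.8]
gripper_width: 0.086
grasp_force: 40.8
```

Emit:
drive_tool --commands '[{"hand":0,"translation":[0,0,-3],"angular":[0,0,0]},{"hand":0,"translation":[0,0,-3],"angular":[0,0,0]}]'

```text
t: 17.62
eef_pos: [0.4236, 0.2729, 0.1187]
tool_rot: [0.001, 0.647, 0.762, 0.001]
contact_force: [-2.7, -4.5, 21.1]
gripper_width: 0.087
grasp_force: 44.3
```

Emit:
drive_tool --commands '[{"hand":0.35,"translation":[0,0,0],"angular":[0,0,0]},{"hand":0.35,"translation":[0,0,0],"angular":[0,0,0]},{"hand":0.35,"translation":[0,0,0],"angular":[0,0,0]},{"hand":0.35,"translation":[0,0,0],"angular":[0,0,0]},{"hand":0.35,"translation":[0,0,60],"angular":[0,0,0]},{"hand":0.35,"translation":[0,0,120],"angular":[0,0,0]},{"hand":0.35,"translation":[0,0,174],"angular":[0,0,0]},{"hand":0.35,"translation":[40,-60,214],"angular":[0,0,-0.05]},{"hand":0.35,"translation":[65,-115,214],"angular":[0,0,-0.1]},{"hand":0.35,"translation":[80,-170,214],"angular":[0,0,-0.13]},{"hand":0.35,"translation":[90,-230,214],"angular":[0,0,-0.16]},{"hand":0.35,"translation":[95,-290,214],"angular":[0,0,-0.19]}]'

```text
t: 19.12
eef_pos: [0.5172, -0.014, 0.3303]
tool_rot: [0.0, 0.717, 0.698, 0.0]
contact_force: [0.5, 0.4, 0.5]
gripper_width: 0.348
grasp_force: 0.0
```

Emit:
drive_tool --commands '[{"hand":0.35,"translation":[-5,-60,0],"angular":[0,0,-0.03]},{"hand":0.35,"translation":[-15,-120,0],"angular":[0,0,-0.06]},{"hand":0.35,"translation":[-25,-180,-10],"angular":[0,0,-0.09]},{"hand":0.35,"translation":[-35,-240,-40],"angular":[0,0,-0.092]},{"hand":0.35,"translation":[-40.5,-292.6,-80],"angular":[0,0,-0.092]},{"hand":0.35,"translation":[-40.5,-292.6,-130],"angular":[0,0,-0.092]},{"hand":0.35,"translation":[-40.5,-292.6,-170],"angular":[0,0,-0.092]},{"hand":0.35,"translation":[-40.5,-292.6,-210],"angular":[0,0,-0.092]},{"hand":0.35,"translation":[-40.5,-292.6,-210],"angular":[0,0,-0.092]},{"hand":0,"translation":[-40.5,-292.6,-210],"angular":[0,0,-0.092]},{"hand":0,"translation":[-40.5,-292.6,-210],"angular":[0,0,-0.092]},{"hand":0,"translation":[-40.5,-292.6,-210],"angular":[0,0,-0.092]}]'

```text
t: 20.62
eef_pos: [0.4775, -0.305, 0.122]
tool_rot: [0.001, 0.748, 0.664, 0.0]
contact_force: [-0.0, -0.1, 4.8]
gripper_width: 0.081
grasp_force: 44.6
```

Emit:
drive_tool --commands '[{"hand":0,"translation":[0,0,0],"angular":[0,0,0]},{"hand":0,"translation":[0,0,0],"angular":[0,0,0]}]'

```text
t: 20.88
eef_pos: [0.4775, -0.3051, 0.122]
tool_rot: [0.001, 0.748, 0.664, 0.0]
contact_force: [-0.3, -0.4, 6.9]
gripper_width: 0.089
grasp_force: 44.9
```

Emit:
drive_tool --commands '[{"hand":0,"translation":[0,0,20],"angular":[0,0,0]},{"hand":0,"translation":[0,0,60],"angular":[0,0,0]},{"hand":0,"translation":[0,0,110],"angular":[0,0,0]},{"hand":0,"translation":[0,0,160],"angular":[0,0,0]},{"hand":0,"translation":[0,0,210],"angular":[0,0,0]},{"hand":0,"translation":[10,50,210],"angular":[0,0,0.03]},{"hand":0,"translation":[20,100,210],"angular":[0,0,0.06]},{"hand":0,"translation":[30,150,210],"angular":[0,0,0.08]},{"hand":0,"translation":[35,200,210],"angular":[0,0,0.11]},{"hand":0,"translation":[40,250,210],"angular":[0,0,0.13]},{"hand":0,"translation":[42,300,210],"angular":[0,0,0.15]},{"hand":0,"translation":[42,300,210],"angular":[0,0,0.15]}]'

```text
t: 22.38
eef_pos: [0.5181, 0.0005, 0.331]
tool_rot: [-0.0, 0.693, 0.721, 0.001]
contact_force: [-0.2, -0.6, -1.1]
gripper_width: 0.084
grasp_force: 43.7
```

Emit:
drive_tool --commands '[{"hand":0,"translation":[-5,50,0],"angular":[0,0,0.03]},{"hand":0,"translation":[-10,100,0],"angular":[0,0,0.05]},{"hand":0,"translation":[-20,150,0],"angular":[0,0,0.08]},{"hand":0,"translation":[-30,200,0],"angular":[0,0,0.1]},{"hand":0,"translation":[-42,250,0],"angular":[0,0,0.12]},{"hand":0,"translation":[-52.3,290.3,0],"angular":[0,0,0.132]},{"hand":0,"translation":[-52.3,290.3,0],"angular":[0,0,0.132]},{"hand":0,"translation":[-52.3,290.3,-40],"angular":[0,0,0.132]},{"hand":0,"translation":[-52.3,290.3,-70],"angular":[0,0,0.132]},{"hand":0,"translation":[-52.3,290.3,-70],"angular":[0,0,0.132]},{"hand":0,"translation":[-52.3,290.3,-70],"angular":[0,0,0.132]}]'

```text
t: 23.75
eef_pos: [0.4671, 0.2854, 0.2616]
tool_rot: [0.0, 0.647, 0.762, 0.001]
contact_force: [-0.3, 0.2, -0.5]
gripper_width: 0.082
grasp_force: 43.6
```

Run:
```python
from st import *
st()
a=np.hstack([crop("top",120,165,100,110,4),crop("scene",325,120,100,110,4)])
cv2.imwrite("pics/e3.png",a)
```

```text
t 23.75 pos [467.1 285.4 261.6] yaw_y 0.1627 zax [ 0.001  0.001 -1.   ] q [-0.01  0.36 -0.82  1.8   0.29  1.1  -0.76] F [-0.3  0.2 -0.5] w 6.9
```

View pics/e3.png

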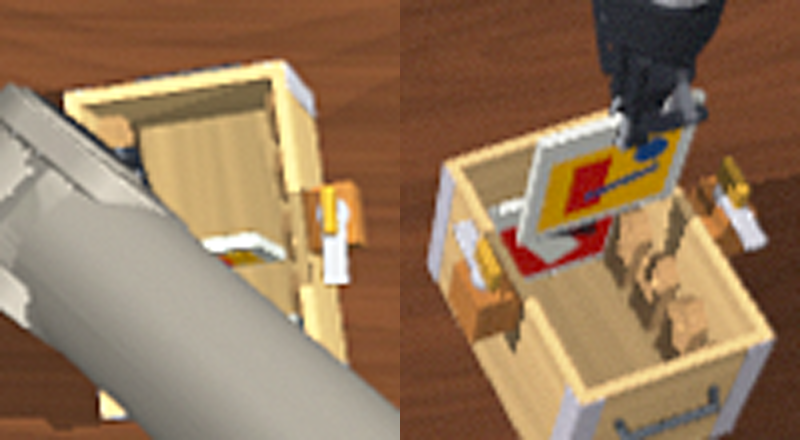

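Red stands in its slot at scene-crop (565,235). Yellow hangs upright over the next slot at (605,180). I'll descend in stages.

Emit:
drive_tool --commands '[{"hand":0,"translation":[0,0,-30],"angular":[0,0,0]},{"hand":0,"translation":[0,0,-55],"angular":[0,0,0]},{"hand":0,"translation":[0,0,-65],"angular":[0,0,0]},{"hand":0,"translation":[0,0,-75],"angular":[0,0,0]},{"hand":0,"translation":[0,0,-85],"angular":[0,0,0]}]'

```text
t: 24.48
eef_pos: [0.4667, 0.2862, 0.1757]
tool_rot: [0.0, 0.647, 0.763, 0.001]
contact_force: [0.0, -1.3, 0.3]
gripper_width: 0.084
grasp_force: 43.6
```

Emit:
drive_tool --commands '[{"hand":0,"translation":[0,0,-15],"angular":[0,0,0]},{"hand":0,"translation":[0,0,-30],"angular":[0,0,0]},{"hand":0,"translation":[0,0,-45],"angular":[0,0,0]},{"hand":0,"translation":[0,0,-52],"angular":[0,0,0]},{"hand":0,"translation":[0,0,-56],"angular":[0,0,0]},{"hand":0,"translation":[0,0,-59],"angular":[0,0,0]},{"hand":0,"translation":[0,0,-59],"angular":[0,0,0]}]'

```text
t: 25.35
eef_pos: [0.4672, 0.2861, 0.1189]
tool_rot: [0.001, 0.647, 0.762, 0.001]
contact_force: [-4.4, -5.2, 19.4]
gripper_width: 0.086
grasp_force: 47.1
```

Emit:
drive_tool --commands '[{"hand":0.35,"translation":[0,0,0],"angular":[0,0,0]},{"hand":0.35,"translation":[0,0,0],"angular":[0,0,0]},{"hand":0.35,"translation":[0,0,0],"angular":[0,0,0]},{"hand":0.35,"translation":[0,0,0],"angular":[0,0,0]},{"hand":0.35,"translation":[0,0,60],"angular":[0,0,0]},{"hand":0.35,"translation":[0,0,120],"angular":[0,0,0]},{"hand":0.35,"translation":[0,0,174],"angular":[0,0,0]},{"hand":0.35,"translation":[20,-50,214],"angular":[0,0,-0.05]},{"hand":0.35,"translation":[40,-110,214],"angular":[0,0,-0.1]},{"hand":0.35,"translation":[50,-170,214],"angular":[0,0,-0.13]},{"hand":0.35,"translation":[60,-230,214],"angular":[0,0,-0.16]},{"hand":0.35,"translation":[60,-230,214],"angular":[0,0,-0.16]}]'

```text
t: 26.85
eef_pos: [0.5269, 0.0493, 0.3296]
tool_rot: [0.001, 0.709, 0.705, -0.001]
contact_force: [-0.0, 0.6, -0.4]
gripper_width: 0.35
grasp_force: 0.0
```

Emit:
drive_tool --commands '[{"hand":0.35,"translation":[0,-60,0],"angular":[0,0,-0.03]},{"hand":0.35,"translation":[0,-120,0],"angular":[0,0,-0.06]},{"hand":0.35,"translation":[0,-180,0],"angular":[0,0,-0.09]},{"hand":0.35,"translation":[0,-240,0],"angular":[0,0,-0.122]},{"hand":0.35,"translation":[0,-300,-20],"angular":[0,0,-0.122]},{"hand":0.35,"translation":[-3.5,-350,-60],"angular":[0,0,-0.122]},{"hand":0.35,"translation":[-3.5,-369.5,-110],"angular":[0,0,-0.122]},{"hand":0.35,"translation":[-3.5,-369.5,-130],"angular":[0,0,-0.122]},{"hand":0.35,"translation":[-3.5,-369.5,-130],"angular":[0,0,-0.122]}]'

```text
t: 27.98
eef_pos: [0.5228, -0.3112, 0.1995]
tool_rot: [-0.002, 0.747, 0.665, 0.0]
contact_force: [1.4, 0.7, 0.9]
gripper_width: 0.35
grasp_force: 0.0
```

```bash
python3 st.py
python3 - <<'E'
from h import *
for d in bot.outline_of("top","lid") if bot.read_camera("top") is not None else []:
    if d["score"]>.3: print(d["score"],d["position"],ray("top",d["position"],.015), cv2.minAreaRect(np.argwhere(d["pixels"])[:,::-1].astype(np.float32)))
E
```

```text
t 27.98 pos [ 522.8 -311.2  199.5] yaw_y -0.1154 zax [-0.002  0.003 -1.   ] q [ 0.8   0.46 -0.48  1.74  0.24  1.01  0.11] F [1.4 0.7 0.9] w 29.7
0.74 [280.0, 226.9] [ 0.50181333 -0.04173125  0.015     ] ((279.5, 229.0), (76.0, 53.0), 90.0)
```

Emit:
drive_tool --commands '[{"hand":0.35,"translation":[0,0,-40],"angular":[0,0,0]},{"hand":0.35,"translation":[0,0,-80],"angular":[0,0,0]},{"hand":0.35,"translation":[0,0,-80],"angular":[0,0,0]},{"hand":0,"translation":[0,0,-80],"angular":[0,0,0]},{"hand":0,"translation":[0,0,-80],"angular":[0,0,0]},{"hand":0,"translation":[0,0,-80],"angular":[0,0,0]},{"hand":0,"translation":[0,0,-80],"angular":[0,0,0]},{"hand":0,"translation":[0,0,-80],"angular":[0,0,0]}]'

```text
t: 29.08
eef_pos: [0.5248, -0.314, 0.1232]
tool_rot: [0.002, 0.747, 0.664, 0.001]
contact_force: [-0.5, 2.0, 7.5]
gripper_width: 0.088
grasp_force: 41.8
```

Emit:
drive_tool --commands '[{"hand":0,"translation":[0,0,20],"angular":[0,0,0]},{"hand":0,"translation":[0,0,60],"angular":[0,0,0]},{"hand":0,"translation":[0,0,110],"angular":[0,0,0]},{"hand":0,"translation":[0,0,160],"angular":[0,0,0]},{"hand":0,"translation":[0,0,210],"angular":[0,0,0]},{"hand":0,"translation":[0,50,210],"angular":[0,0,0.03]},{"hand":0,"translation":[5,100,210],"angular":[0,0,0.06]},{"hand":0,"translation":[5,150,210],"angular":[0,0,0.08]},{"hand":0,"translation":[5,200,210],"angular":[0,0,0.11]},{"hand":0,"translation":[5,250,210],"angular":[0,0,0.13]},{"hand":0,"translation":[5,300,210],"angular":[0,0,0.15]},{"hand":0,"translation":[5,300,210],"angular":[0,0,0.15]}]'

```text
t: 30.58
eef_pos: [0.5271, -0.0085, 0.3323]
tool_rot: [0.0, 0.693, 0.721, 0.001]
contact_force: [0.2, -0.2, -0.5]
gripper_width: 0.079
grasp_force: 40.5
```

Emit:
drive_tool --commands '[{"hand":0,"translation":[0,50,0],"angular":[0,0,0.03]},{"hand":0,"translation":[-2,100,0],"angular":[0,0,0.05]},{"hand":0,"translation":[-5,150,0],"angular":[0,0,0.08]},{"hand":0,"translation":[-10,200,0],"angular":[0,0,0.1]},{"hand":0,"translation":[-12,250,0],"angular":[0,0,0.12]},{"hand":0,"translation":[-15.3,301.8,0],"angular":[0,0,0.132]},{"hand":0,"translation":[-15.3,301.8,0],"angular":[0,0,0.132]},{"hand":0,"translation":[-15.3,301.8,-40],"angular":[0,0,0.132]},{"hand":0,"translation":[-15.3,301.8,-70],"angular":[0,0,0.132]},{"hand":0,"translation":[-15.3,301.8,-70],"angular":[0,0,0.132]},{"hand":0,"translation":[-15.3,301.8,-70],"angular":[0,0,0.132]}]'

```text
t: 31.95
eef_pos: [0.5133, 0.2876, 0.262]
tool_rot: [0.0, 0.647, 0.762, 0.001]
contact_force: [0.3, 0.1, -1.1]
gripper_width: 0.088
grasp_force: 40.4
```

Emit:
drive_tool --commands '[{"hand":0,"translation":[0,0,-30],"angular":[0,0,0]},{"hand":0,"translation":[0,0,-55],"angular":[0,0,0]},{"hand":0,"translation":[0,0,-65],"angular":[0,0,0]},{"hand":0,"translation":[0,0,-75],"angular":[0,0,0]},{"hand":0,"translation":[0,0,-85],"angular":[0,0,0]}]'

```text
t: 32.58
eef_pos: [0.513, 0.2885, 0.1759]
tool_rot: [0.0, 0.647, 0.763, 0.001]
contact_force: [0.1, -0.9, -1.3]
gripper_width: 0.087
grasp_force: 40.4
```

Emit:
drive_tool --commands '[{"hand":0,"translation":[0,0,-15],"angular":[0,0,0]},{"hand":0,"translation":[0,0,-30],"angular":[0,0,0]},{"hand":0,"translation":[0,0,-45],"angular":[0,0,0]},{"hand":0,"translation":[0,0,-52],"angular":[0,0,0]},{"hand":0,"translation":[0,0,-56],"angular":[0,0,0]},{"hand":0,"translation":[0,0,-59],"angular":[0,0,0]},{"hand":0,"translation":[0,0,-59],"angular":[0,0,0]}]'

```text
t: 33.45
eef_pos: [0.5136, 0.2883, 0.1201]
tool_rot: [0.002, 0.647, 0.762, 0.001]
contact_force: [-4.8, -7.3, 27.7]
gripper_width: 0.085
grasp_force: 45.5
```

Emit:
drive_tool --commands '[{"hand":0.35,"translation":[0,0,0],"angular":[0,0,0]},{"hand":0.35,"translation":[0,0,0],"angular":[0,0,0]},{"hand":0.35,"translation":[0,0,0],"angular":[0,0,0]},{"hand":0.35,"translation":[0,0,0],"angular":[0,0,0]},{"hand":0.35,"translation":[0,0,60],"angular":[0,0,0]},{"hand":0.35,"translation":[0,0,120],"angular":[0,0,0]},{"hand":0.35,"translation":[0,0,174],"angular":[0,0,0]},{"hand":0.35,"translation":[10,-50,214],"angular":[0,0,-0.05]},{"hand":0.35,"translation":[20,-110,214],"angular":[0,0,-0.1]},{"hand":0.35,"translation":[30,-170,214],"angular":[0,0,-0.13]},{"hand":0.35,"translation":[40,-230,214],"angular":[0,0,-0.16]},{"hand":0.35,"translation":[40,-230,214],"angular":[0,0,-0.16]}]'

```text
t: 34.95
eef_pos: [0.5532, 0.0513, 0.3295]
tool_rot: [0.001, 0.709, 0.705, -0.001]
contact_force: [-0.3, 1.2, 0.1]
gripper_width: 0.349
grasp_force: 0.0
```

Emit:
drive_tool --commands '[{"hand":0.35,"translation":[3,-60,0],"angular":[0,0,-0.03]},{"hand":0.35,"translation":[5,-120,0],"angular":[0,0,-0.06]},{"hand":0.35,"translation":[7,-180,0],"angular":[0,0,-0.09]},{"hand":0.35,"translation":[10,-240,0],"angular":[0,0,-0.122]},{"hand":0.35,"translation":[13,-300,-20],"angular":[0,0,-0.122]},{"hand":0.35,"translation":[15.3,-350,-60],"angular":[0,0,-0.122]},{"hand":0.35,"translation":[15.3,-377.3,-110],"angular":[0,0,-0.122]},{"hand":0.35,"translation":[15.3,-377.3,-130],"angular":[0,0,-0.122]},{"hand":0.35,"translation":[15.3,-377.3,-130],"angular":[0,0,-0.122]},{"hand":0.35,"translation":[15.3,-377.3,-130],"angular":[0,0,-0.122]}]'

```text
t: 36.2
eef_pos: [0.5695, -0.3173, 0.2025]
tool_rot: [0.001, 0.747, 0.665, 0.001]
contact_force: [1.0, 0.4, 0.1]
gripper_width: 0.35
grasp_force: 0.0
```

Emit:
drive_tool --commands '[{"hand":0.35,"translation":[0,0,-40],"angular":[0,0,0]},{"hand":0.35,"translation":[0,0,-80],"angular":[0,0,0]},{"hand":0.35,"translation":[0,0,-80],"angular":[0,0,0]},{"hand":0,"translation":[0,0,-80],"angular":[0,0,0]},{"hand":0,"translation":[0,0,-80],"angular":[0,0,0]},{"hand":0,"translation":[0,0,-80],"angular":[0,0,0]},{"hand":0,"translation":[0,0,-80],"angular":[0,0,0]},{"hand":0,"translation":[0,0,-80],"angular":[0,0,0]}]'

```text
t: 37.2
eef_pos: [0.5697, -0.3195, 0.1233]
tool_rot: [0.002, 0.748, 0.664, 0.001]
contact_force: [-0.3, 1.9, 8.2]
gripper_width: 0.085
grasp_force: 42.0
```

Emit:
drive_tool --commands '[{"hand":0,"translation":[0,0,20],"angular":[0,0,0]},{"hand":0,"translation":[0,0,60],"angular":[0,0,0]},{"hand":0,"translation":[0,0,110],"angular":[0,0,0]},{"hand":0,"translation":[0,0,160],"angular":[0,0,0]},{"hand":0,"translation":[0,0,210],"angular":[0,0,0]},{"hand":0,"translation":[0,50,210],"angular":[0,0,0.03]},{"hand":0,"translation":[0,100,210],"angular":[0,0,0.06]},{"hand":0,"translation":[0,150,210],"angular":[0,0,0.08]},{"hand":0,"translation":[0,200,210],"angular":[0,0,0.11]},{"hand":0,"translation":[0,250,210],"angular":[0,0,0.13]},{"hand":0,"translation":[0,300,210],"angular":[0,0,0.15]},{"hand":0,"translation":[0,300,210],"angular":[0,0,0.15]}]'

```text
t: 38.7
eef_pos: [0.567, -0.0136, 0.3324]
tool_rot: [0.0, 0.693, 0.721, 0.001]
contact_force: [-0.8, -0.3, -0.9]
gripper_width: 0.088
grasp_force: 40.8
```

Run:
```python
from st import *
st()
a=np.hstack([crop("top",120,165,100,110,4),crop("scene",325,120,100,110,4)])
cv2.imwrite("pics/e4.png",a)
```

```text
t 38.7 pos [567.  -13.6 332.4] yaw_y 0.0406 zax [ 0.002  0.001 -1.   ] q [ 0.48  0.3  -0.7   1.67  0.2   1.24 -0.23] F [-0.8 -0.3 -0.9] w 7.5
```

View pics/e4.png

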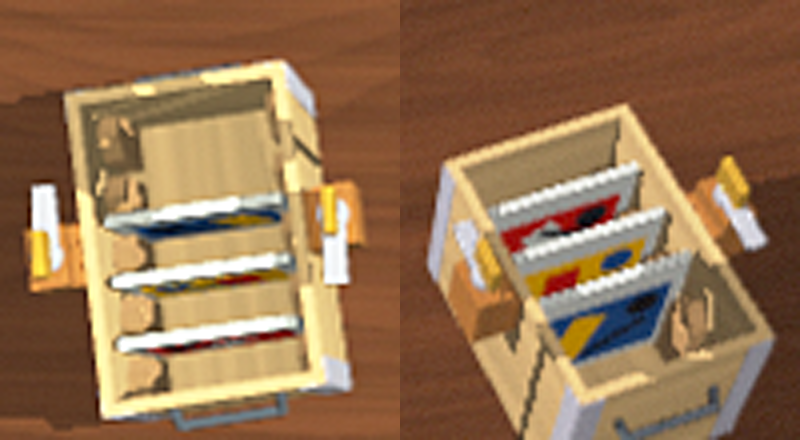

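Emit:
drive_tool --commands '[{"hand":0,"translation":[0,50,0],"angular":[0,0,0.03]},{"hand":0,"translation":[-2,100,0],"angular":[0,0,0.05]},{"hand":0,"translation":[-4,150,0],"angular":[0,0,0.08]},{"hand":0,"translation":[-6,200,0],"angular":[0,0,0.1]},{"hand":0,"translation":[-8,250,0],"angular":[0,0,0.12]},{"hand":0,"translation":[-9.9,300,0],"angular":[0,0,0.132]},{"hand":0,"translation":[-9.9,314.9,0],"angular":[0,0,0.132]},{"hand":0,"translation":[-9.9,314.9,0],"angular":[0,0,0.132]},{"hand":0,"translation":[-9.9,314.9,-40],"angular":[0,0,0.132]},{"hand":0,"translation":[-9.9,314.9,-70],"angular":[0,0,0.132]},{"hand":0,"translation":[-9.9,314.9,-70],"angular":[0,0,0.132]},{"hand":0,"translation":[-9.9,314.9,-70],"angular":[0,0,0.132]}]'

```text
t: 40.3
eef_pos: [0.559, 0.2945, 0.2617]
tool_rot: [0.001, 0.648, 0.762, 0.001]
contact_force: [0.0, 0.7, -0.5]
gripper_width: 0.086
grasp_force: 40.7
```

Emit:
drive_tool --commands '[{"hand":0,"translation":[0,0,-30],"angular":[0,0,0]},{"hand":0,"translation":[0,0,-55],"angular":[0,0,0]},{"hand":0,"translation":[0,0,-65],"angular":[0,0,0]},{"hand":0,"translation":[0,0,-75],"angular":[0,0,0]},{"hand":0,"translation":[0,0,-85],"angular":[0,0,0]}]'

```text
t: 40.92
eef_pos: [0.5584, 0.296, 0.176]
tool_rot: [0.0, 0.647, 0.763, 0.001]
contact_force: [0.6, -0.2, -0.6]
gripper_width: 0.084
grasp_force: 40.7
```

Red, yellow and blue all stand upright in their slots (top-crop rows 340, 278 and 220). I'll finish green.

Emit:
drive_tool --commands '[{"hand":0,"translation":[0,0,-15],"angular":[0,0,0]},{"hand":0,"translation":[0,0,-30],"angular":[0,0,0]},{"hand":0,"translation":[0,0,-45],"angular":[0,0,0]},{"hand":0,"translation":[0,0,-52],"angular":[0,0,0]},{"hand":0,"translation":[0,0,-56],"angular":[0,0,0]},{"hand":0,"translation":[0,0,-59],"angular":[0,0,0]},{"hand":0,"translation":[0,0,-59],"angular":[0,0,0]}]'

```text
t: 41.8
eef_pos: [0.5589, 0.2959, 0.1202]
tool_rot: [0.001, 0.647, 0.762, 0.001]
contact_force: [-4.3, -7.3, 24.2]
gripper_width: 0.089
grasp_force: 45.1
```

Emit:
drive_tool --commands '[{"hand":0.35,"translation":[0,0,0],"angular":[0,0,0]},{"hand":0.35,"translation":[0,0,0],"angular":[0,0,0]},{"hand":0.35,"translation":[0,0,0],"angular":[0,0,0]},{"hand":0.35,"translation":[0,0,0],"angular":[0,0,0]},{"hand":0.35,"translation":[0,0,60],"angular":[0,0,0]},{"hand":0.35,"translation":[0,0,120],"angular":[0,0,0]},{"hand":0.35,"translation":[0,0,174],"angular":[0,0,0]},{"hand":0.35,"translation":[10,-50,214],"angular":[0,0,-0.05]},{"hand":0.35,"translation":[20,-110,214],"angular":[0,0,-0.1]},{"hand":0.35,"translation":[20,-170,214],"angular":[0,0,-0.1]},{"hand":1,"translation":[10,-230,214],"angular":[0,0,-0.1]},{"hand":1,"translation":[10,-290,214],"angular":[0,0,-0.1]}]'

```text
t: 43.3
eef_pos: [0.567, 0.0039, 0.3303]
tool_rot: [0.0, 0.684, 0.73, -0.0]
contact_force: [0.1, 0.1, 0.1]
gripper_width: 0.763
grasp_force: 0.0
```

Emit:
drive_tool --commands '[{"hand":1,"translation":[0,-60,0],"angular":[0,0,0]},{"hand":1,"translation":[0,-120,0],"angular":[0,0,0]},{"hand":1,"translation":[0,-180,0],"angular":[0,0,0]},{"hand":1,"translation":[0,-240,0],"angular":[0,0,0]},{"hand":1,"translation":[0,-240,0],"angular":[0,0,0]}]'

```text
t: 43.92
eef_pos: [0.5662, -0.2413, 0.3291]
tool_rot: [-0.0, 0.688, 0.726, -0.001]
contact_force: [0.4, 0.6, 0.0]
gripper_width: 1.002
grasp_force: 0.0
```

Run:
```python
from st import *
st()
a=np.hstack([crop("top",120,160,200,140,2),crop("scene",220,130,200,140,2)])
a=np.vstack([a,np.hstack([crop("top",235,170,100,75,4),crop("scene",250,160,100,75,4)])])
cv2.imwrite("pics/f1.png",a)
```

```text
t 43.92 pos [ 566.2 -241.3  329.1] yaw_y 0.054 zax [-0.002 -0.002 -1.   ] q [ 0.76  0.38 -0.62  1.57  0.23  1.27  0.16] F [0.4 0.6 0. ] w 85.2
```

View pics/f1.png

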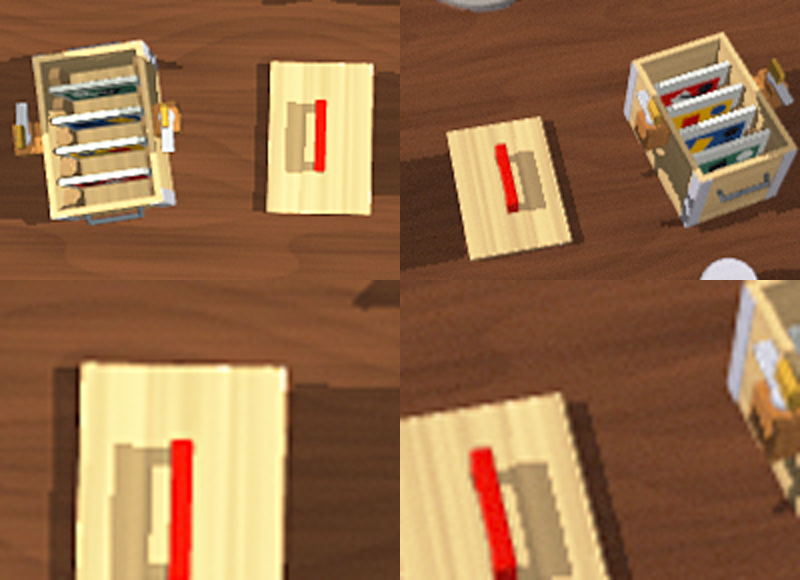

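All four panels stand in the crate. The lid lies flat on the bench (2x top-crop corners (271,62), (373,65), (370,214), (267,212)) and has shifted a little.

Run:
```python
from fb import *
p2=lambda p,x0,y0:(np.array(p,float)+.5)/2-.5+[x0,y0]
T=lambda *p:p2(p,120,160);S=lambda *p:p2(p,220,130)
o=[("top",H(118,80,17),T(271,62)),("top",H(118,-80,17),T(373,65)),("top",H(-118,-80,17),T(370,214)),("top",H(-118,80,17),T(267,212)),
("scene",H(-118,-80,17),S(47,132)),("scene",H(-118,80,17),S(143,117)),("scene",H(118,80,17),S(172,242)),("scene",H(118,-80,17),S(70,259)),
("top",H(0,0,54),T(321,135)),("scene",H(0,0,54),S(108,178))]
fit(o,[.5,-.04,0])
```

```text
[ 0.4977 -0.04   -0.0053] resid [[-0.2, -0.7], [-0.4, -0.7], [-0.5, 0.1], [-0.7, -0.4], [-0.3, 0.1], [-1.3, -0.0], [-0.5, -0.5], [-0.4, 0.1], [-0.7, -0.2], [-0.9, -2.4]]
```

Emit:
drive_tool --commands '[{"hand":1,"translation":[-25,60,0],"angular":[0,0,0.3]},{"hand":1,"translation":[-68,201,-100],"angular":[0,0,1.5]},{"hand":1,"translation":[-68,201,-100],"angular":[0,0,1.5]},{"hand":1,"translation":[-68,201,-180],"angular":[0,0,1.5]},{"hand":1,"translation":[-68,201,-180],"angular":[0,0,1.5]},{"hand":1,"translation":[-68,201,-180],"angular":[0,0,1.5]},{"hand":1,"translation":[-68,201,-180],"angular":[0,0,1.5]},{"hand":1,"translation":[-68,201,-180],"angular":[0,0,1.5]},{"hand":1,"translation":[-68,201,-180],"angular":[0,0,1.5]},{"hand":1,"translation":[-68,201,-180],"angular":[0,0,1.5]},{"hand":1,"translation":[-68,201,-180],"angular":[0,0,1.5]},{"hand":1,"translation":[-68,201,-180],"angular":[0,0,1.5]}]' --force 60

```text
t: 45.62
eef_pos: [0.4998, -0.0332, 0.1504]
tool_rot: [0.0, 0.004, 1.0, -0.0]
contact_force: [-0.8, -0.1, -0.8]
gripper_width: 1.002
grasp_force: 0.0
```

```bash
python3 st.py
```

```text
t 45.62 pos [499.8 -33.2 150.4] yaw_y 1.5632 zax [ 0. -0. -1.] q [ 0.71  0.48 -0.96  2.01  0.5   0.91  1.05] F [-0.8 -0.1 -0.8] w 85.1
```

Emit:
drive_tool --commands '[{"hand":1,"translation":[-2,-7,-40],"angular":[0,0,0]},{"hand":1,"translation":[-2,-7,-90],"angular":[0,0,0]},{"hand":1,"translation":[-2,-7,-107],"angular":[0,0,0]},{"hand":1,"translation":[-2,-7,-107],"angular":[0,0,0]},{"hand":0,"translation":[-2,-7,-107],"angular":[0,0,0]},{"hand":0,"translation":[-2,-7,-107],"angular":[0,0,0]},{"hand":0,"translation":[-2,-7,-107],"angular":[0,0,0]},{"hand":0,"translation":[-2,-7,-107],"angular":[0,0,0]},{"hand":0,"translation":[-2,-7,-107],"angular":[0,0,0]},{"hand":0,"translation":[-2,-7,-107],"angular":[0,0,0]},{"hand":0,"translation":[-2,-7,-107],"angular":[0,0,0]},{"hand":0,"translation":[-2,-7,-107],"angular":[0,0,0]}]'

```text
t: 47.12
eef_pos: [0.4982, -0.0405, 0.044]
tool_rot: [0.0, 0.003, 1.0, -0.0]
contact_force: [-2.0, -1.0, 5.6]
gripper_width: 0.197
grasp_force: 59.1
```

```bash
python3 st.py
```

```text
t 47.12 pos [498.2 -40.5  44. ] yaw_y 1.5642 zax [ 0.001 -0.001 -1.   ] q [ 0.6   0.63 -0.81  2.08  0.7   0.73  0.9 ] F [-2.  -1.   5.6] w 16.8
```

Emit:
drive_tool --commands '[{"hand":0,"translation":[0,0,15],"angular":[0,0,0]},{"hand":0,"translation":[0,0,60],"angular":[0,0,0]},{"hand":0,"translation":[0,0,110],"angular":[0,0,0]},{"hand":0,"translation":[0,0,160],"angular":[0,0,0]},{"hand":0,"translation":[0,0,217],"angular":[0,0,0]},{"hand":0,"translation":[0,50,217],"angular":[0,0,0.03]},{"hand":0,"translation":[-2,100,217],"angular":[0,0,0.06]},{"hand":0,"translation":[-3,150,217],"angular":[0,0,0.09]},{"hand":0,"translation":[-5,200,217],"angular":[0,0,0.12]},{"hand":0,"translation":[-6,250,217],"angular":[0,0,0.15]},{"hand":0,"translation":[-7.3,300,217],"angular":[0,0,0.172]},{"hand":0,"translation":[-7.3,324.2,217],"angular":[0,0,0.172]}]'

```text
t: 48.62
eef_pos: [0.4887, 0.287, 0.261]
tool_rot: [-0.0, -0.085, 0.996, 0.001]
contact_force: [-0.6, -0.2, -2.4]
gripper_width: 0.197
grasp_force: 59.3
```

Emit:
drive_tool --commands '[{"hand":0,"translation":[0,0,0],"angular":[0,0,0]},{"hand":0,"translation":[0,0,-30],"angular":[0,0,0]},{"hand":0,"translation":[0,0,-55],"angular":[0,0,0]},{"hand":0,"translation":[0,0,-55],"angular":[0,0,0]},{"hand":0,"translation":[0,0,-55],"angular":[0,0,0]}]'

```text
t: 49.25
eef_pos: [0.4909, 0.2835, 0.2064]
tool_rot: [0.0, -0.082, 0.997, 0.0]
contact_force: [-0.8, 0.5, -2.8]
gripper_width: 0.195
grasp_force: 59.2
```

```bash
python3 st.py
```

```text
t 49.25 pos [490.9 283.5 206.4] yaw_y 1.7351 zax [ 0.001  0.    -1.   ] q [ 0.14  0.55 -1.03  1.81  0.53  1.09  0.65] F [-0.8  0.5 -2.8] w 16.5
```

Emit:
drive_tool --commands '[{"hand":0,"translation":[0,0,-8],"angular":[0,0,0]},{"hand":0,"translation":[0,0,-14],"angular":[0,0,0]},{"hand":0,"translation":[0,0,-19],"angular":[0,0,0]},{"hand":0,"translation":[0,0,-22],"angular":[0,0,0]},{"hand":0,"translation":[0,0,-22],"angular":[0,0,0]}]'

```text
t: 49.88
eef_pos: [0.4903, 0.2838, 0.1831]
tool_rot: [-0.0, -0.083, 0.997, -0.0]
contact_force: [-0.2, 1.0, -2.5]
gripper_width: 0.196
grasp_force: 59.3
```

Emit:
drive_tool --commands '[{"hand":0,"translation":[0,0,-2],"angular":[0,0,0]},{"hand":0,"translation":[0,0,-4],"angular":[0,0,0]},{"hand":0,"translation":[0,0,-4],"angular":[0,0,0]}]'

```text
t: 50.25
eef_pos: [0.4906, 0.2841, 0.181]
tool_rot: [0.001, -0.082, 0.997, -0.0]
contact_force: [-2.9, -4.9, 10.5]
gripper_width: 0.204
grasp_force: 61.2
```

The lid is seated (TCP z 181, so its origin is at 137, with contact). I'll release it and go to catch a.

Emit:
drive_tool --commands '[{"hand":1,"translation":[0,0,0],"angular":[0,0,0]},{"hand":1,"translation":[0,0,0],"angular":[0,0,0]},{"hand":1,"translation":[0,0,0],"angular":[0,0,0]},{"hand":1,"translation":[0,0,0],"angular":[0,0,0]},{"hand":1,"translation":[0,0,40],"angular":[0,0,0]},{"hand":0.45,"translation":[0,0,80],"angular":[0,0,0]},{"hand":0.45,"translation":[-8,50,80],"angular":[0,0,0]},{"hand":0.45,"translation":[-17,101.6,80],"angular":[0,0,0]},{"hand":0.45,"translation":[-17,101.6,80],"angular":[0,0,0]},{"hand":0.45,"translation":[-17,101.6,80],"angular":[0,0,0]}]' --force 30

```text
t: 51.5
eef_pos: [0.4734, 0.3852, 0.2589]
tool_rot: [-0.0, -0.083, 0.997, -0.0]
contact_force: [0.2, 0.3, -0.1]
gripper_width: 0.45
grasp_force: 0.0
```

Run:
```python
from st import *
st()
a=np.hstack([crop("top",115,165,100,110,4),crop("scene",325,120,100,110,4)])
cv2.imwrite("pics/g1.png",a)
```

```text
t 51.5 pos [473.4 385.2 258.9] yaw_y 1.7366 zax [-0.    -0.001 -1.   ] q [-0.05  0.56 -1.04  1.65  0.51  1.23  0.53] F [ 0.2  0.3 -0.1] w 38.3
```

View pics/g1.png

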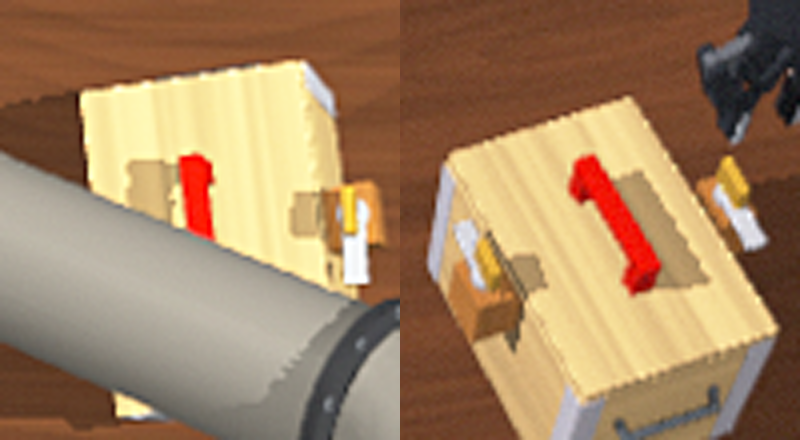

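The lid sits flush on the rim and the gripper is above catch a, whose wing is near scene-crop (733,180). I'll check the predicted axis numerically.

Run:
```python
from h import *
for n,x,y in(("a",.4735,.3856),("b",.5075,.1824)):
    for z in(.187,.163): 
        p=proj("scene",[x,y,z])[0]; print(n,z,np.round((p-[325,120]+.5)*4-.5+[400,0]),np.round((proj("top",[x,y,z])[0]-[115,165]+.5)*4-.5))
```

```text
a 0.187 [737. 175.] [ 54. 252.]
a 0.163 [730. 194.] [ 63. 255.]
b 0.187 [489. 255.] [346. 211.]
b 0.163 [486. 273.] [350. 214.]
```

Emit:
drive_tool --commands '[{"hand":0.45,"translation":[0,0,-40],"angular":[0,0,0]},{"hand":0.45,"translation":[0,0,-70],"angular":[0,0,0]},{"hand":0.45,"translation":[0,0,-78],"angular":[0,0,0]},{"hand":0,"translation":[0,0,-78],"angular":[0,0,0]},{"hand":0,"translation":[0,0,-78],"angular":[0,0,0]},{"hand":0,"translation":[0,0,-78],"angular":[0,0,0]},{"hand":0,"translation":[0,0,-78],"angular":[0,0,0]},{"hand":0,"translation":[0,0,-78],"angular":[0,0,0]}]'

```text
t: 52.6
eef_pos: [0.4746, 0.3838, 0.1824]
tool_rot: [0.001, -0.082, 0.997, -0.001]
contact_force: [0.9, -4.7, 1.7]
gripper_width: 0.098
grasp_force: 32.4
```

```bash
python3 st.py
```

```text
t 52.6 pos [474.6 383.8 182.4] yaw_y 1.7342 zax [ 0.002 -0.003 -1.   ] q [-0.09  0.63 -0.98  1.73  0.59  1.11  0.47] F [ 0.9 -4.7  1.7] w 8.3
```

Emit:
drive_tool --commands '[{"hand":0,"translation":[0,-1.5,0],"angular":[0,0,-0.15]},{"hand":0,"translation":[0,-1.5,0],"angular":[0,0,-0.3]},{"hand":0,"translation":[0,-1.5,0],"angular":[0,0,-0.45]},{"hand":0,"translation":[0,-1.5,0],"angular":[0,0,-0.6]},{"hand":0,"translation":[0,-1.5,0],"angular":[0,0,-0.75]},{"hand":0,"translation":[0,-1.5,0],"angular":[0,0,-0.9]},{"hand":0,"translation":[0,-1.5,0],"angular":[0,0,-1.05]},{"hand":0,"translation":[0,-1.5,0],"angular":[0,0,-1.2]},{"hand":0,"translation":[0,-1.5,0],"angular":[0,0,-1.35]},{"hand":0,"translation":[0,-1.5,0],"angular":[0,0,-1.5]},{"hand":0,"translation":[0,-1.5,0],"angular":[0,0,-1.571]},{"hand":0,"translation":[0,-1.5,0],"angular":[0,0,-1.571]}]'

```text
t: 54.1
eef_pos: [0.4737, 0.3824, 0.1825]
tool_rot: [0.001, 0.647, 0.763, -0.001]
contact_force: [-1.0, -6.1, 1.6]
gripper_width: 0.099
grasp_force: 32.4
```

```bash
python3 st.py
```

```text
t 54.1 pos [473.7 382.4 182.5] yaw_y 0.1641 zax [ 0.001 -0.003 -1.   ] q [-0.31  0.51 -0.64  1.75  0.35  1.   -0.92] F [-1.  -6.1  1.6] w 8.4
```

Emit:
drive_tool --commands '[{"hand":0.45,"translation":[0,0,0],"angular":[0,0,0]},{"hand":0.45,"translation":[0,0,0],"angular":[0,0,0]},{"hand":0.45,"translation":[0,0,0],"angular":[0,0,0]},{"hand":0.45,"translation":[0,0,40],"angular":[0,0,0]},{"hand":0.45,"translation":[0,0,90],"angular":[0,0,0]},{"hand":0.45,"translation":[10,-50,90],"angular":[0,0,0.18]},{"hand":0.45,"translation":[18,-100,90],"angular":[0,0,0.36]},{"hand":0.45,"translation":[26,-150,90],"angular":[0,0,0.54]},{"hand":0.45,"translation":[34,-201,90],"angular":[0,0,0.72]},{"hand":0.45,"translation":[34,-201,90],"angular":[0,0,0.9]},{"hand":0.45,"translation":[34,-201,90],"angular":[0,0,1.08]},{"hand":0.45,"translation":[34,-201,90],"angular":[0,0,1.26]}]'

```text
t: 55.6
eef_pos: [0.5076, 0.183, 0.2716]
tool_rot: [0.0, 0.07, 0.998, 0.0]
contact_force: [0.6, -0.2, -0.1]
gripper_width: 0.453
grasp_force: 0.0
```

Emit:
drive_tool --commands '[{"hand":0.45,"translation":[0,0,0],"angular":[0,0,0.18]},{"hand":0.45,"translation":[0,0,0],"angular":[0,0,0.311]},{"hand":0.45,"translation":[0,0,0],"angular":[0,0,0.311]},{"hand":0.45,"translation":[0,0,0],"angular":[0,0,0.311]}]'

```text
t: 56.1
eef_pos: [0.5074, 0.183, 0.2714]
tool_rot: [0.0, -0.081, 0.997, 0.0]
contact_force: [-0.0, 0.0, 0.2]
gripper_width: 0.446
grasp_force: 0.0
```

```bash
python3 st.py
```

```text
t 56.1 pos [507.4 183.  271.4] yaw_y 1.7334 zax [ 0.  0. -1.] q [ 0.31  0.38 -0.97  1.8   0.34  1.14  0.97] F [-0.   0.   0.2] w 37.9
```

Emit:
drive_tool --commands '[{"hand":0.45,"translation":[0,-1.5,-50],"angular":[0,0,0.004]},{"hand":0.45,"translation":[0,-1.5,-80],"angular":[0,0,0.004]},{"hand":0.45,"translation":[0,-1.5,-90],"angular":[0,0,0.004]},{"hand":0.45,"translation":[0,-1.5,-90],"angular":[0,0,0.004]},{"hand":0,"translation":[0,-1.5,-90],"angular":[0,0,0.004]},{"hand":0,"translation":[0,-1.5,-90],"angular":[0,0,0.004]},{"hand":0,"translation":[0,-1.5,-90],"angular":[0,0,0.004]},{"hand":0,"translation":[0,-1.5,-90],"angular":[0,0,0.004]},{"hand":0,"translation":[0,-1.5,-90],"angular":[0,0,0.004]}]'

```text
t: 57.22
eef_pos: [0.5088, 0.1807, 0.1828]
tool_rot: [0.001, -0.084, 0.996, -0.001]
contact_force: [0.7, -4.5, 5.6]
gripper_width: 0.099
grasp_force: 33.6
```

Emit:
drive_tool --commands '[{"hand":0,"translation":[0,-1,0],"angular":[0,0,-0.15]},{"hand":0,"translation":[0,-1,0],"angular":[0,0,-0.3]},{"hand":0,"translation":[0,-1,0],"angular":[0,0,-0.45]},{"hand":0,"translation":[0,-1,0],"angular":[0,0,-0.6]},{"hand":0,"translation":[0,-1,0],"angular":[0,0,-0.75]},{"hand":0,"translation":[0,-1,0],"angular":[0,0,-0.9]},{"hand":0,"translation":[0,-1,0],"angular":[0,0,-1.05]},{"hand":0,"translation":[0,-1,0],"angular":[0,0,-1.2]},{"hand":0,"translation":[0,-1,0],"angular":[0,0,-1.35]},{"hand":0,"translation":[0,-1,0],"angular":[0,0,-1.5]},{"hand":0,"translation":[0,-1,0],"angular":[0,0,-1.571]},{"hand":0,"translation":[0,-1,0],"angular":[0,0,-1.571]}]'

```text
t: 58.72
eef_pos: [0.509, 0.1808, 0.1828]
tool_rot: [0.001, 0.645, 0.764, 0.002]
contact_force: [3.8, -1.4, 4.2]
gripper_width: 0.095
grasp_force: 33.5
```

```bash
python3 st.py
```

```text
t 58.73 pos [509.  180.8 182.8] yaw_y 0.1697 zax [ 0.004  0.001 -1.   ] q [-0.    0.38 -0.56  1.91  0.25  0.91 -0.52] F [ 3.8 -1.4  4.2] w 8.1
```

Emit:
drive_tool --commands '[{"hand":0.45,"translation":[0,0,0],"angular":[0,0,0]},{"hand":0.45,"translation":[0,0,0],"angular":[0,0,0]},{"hand":0.45,"translation":[0,0,0],"angular":[0,0,0]},{"hand":0.45,"translation":[0,0,40],"angular":[0,0,0]},{"hand":0.45,"translation":[0,0,90],"angular":[0,0,0]},{"hand":0.45,"translation":[20,-60,110],"angular":[0,0,0]},{"hand":0.45,"translation":[20,-120,110],"angular":[0,0,0]},{"hand":0.45,"translation":[20,-180,110],"angular":[0,0,0]},{"hand":0.45,"translation":[20,-240,110],"angular":[0,0,0]},{"hand":0.45,"translation":[20,-300,110],"angular":[0,0,0]},{"hand":0.45,"translation":[20,-300,110],"angular":[0,0,0]}]'

```text
t: 60.1
eef_pos: [0.5264, -0.1256, 0.2907]
tool_rot: [-0.0, 0.648, 0.761, -0.001]
contact_force: [-0.2, 0.7, 0.7]
gripper_width: 0.45
grasp_force: 0.0
```

Run:
```python
from st import *
st()
a=np.hstack([crop("top",115,165,100,110,4),crop("scene",325,120,100,110,4)])
cv2.imwrite("pics/g2.png",a)
```

```text
t 60.1 pos [ 526.4 -125.6  290.7] yaw_y 0.1596 zax [-0.001 -0.002 -1.   ] q [ 0.47  0.25 -0.42  1.8   0.11  1.12  0.17] F [-0.2  0.7  0.7] w 38.2
```

View pics/g2.png

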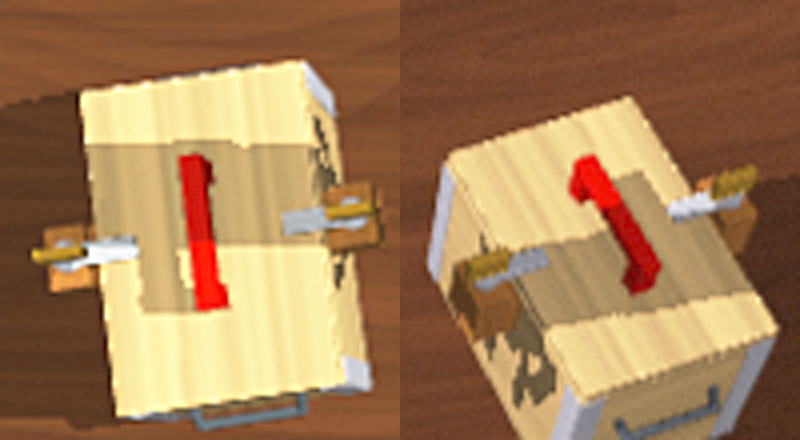

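Both catches point straight in over the seated lid (top-crop (110,250) and (310,218)), and the arm is clear. I'll hand in.

```bash
python3 -c "
from station import bot
print(bot.hand_in())"
```

```text
the job is handed in; nothing more can be done
None
```

The job is done and handed in: all four panels (red, yellow, blue and green) stand in their own crate slots, the lid is back fully home, both catches are turned straight in over it, and the tin, jar and tape were not touched.

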